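# Seat the cast shoe on the sloped work-rest blade

### The arm

A 6-joint arm with a two-finger parallel gripper is mounted at the origin on the work surface. World frame = base frame: x ahead of the robot, y to its left, z up, the work surface at z = 0. Lengths are in m, angles in rad, forces in N, time in s.
With the tool pointing down it reaches from about 0.35 to 0.975 m from the base axis. Payload 17.4 kg.
Tool frame: the origin (TCP) lies on the mounting face of the last link; the fingertips stand 173 mm ahead of it and the grasp point (between the pads) lies 155 mm ahead of it; z points along the fingers, y is the line along which they close (so a half turn about z gives the same grasp; the last joint's range is limited). The gripper opens to 85 mm and grips with 20 to 120 N. Pads are 22 mm wide; open, the fingers measure 114 mm over their backs; the gripper's body (76 mm by 85 mm) begins 54 mm behind the grasp point. The pads swing forward as they close: fully open they stand 13 mm farther back than shut.
Start: joints at [1.082, 0.116, 1.442, -0, 1.584, -0.038], TCP at [0.294, 0.608, 0.405] pointing down, gripper open.
Joint ranges: [-2.83, 2.83], [-0.83, 2.19], [0.07, 2.5], [-1.14, 4.28], [0.01, 3], [-2.97, 2.97]. Speed limits (rad/s): [1.89, 1.89, 2.22, 3.14, 3.14, 3.14].

### API

Orientations are given as a unit quaternion [x, y, z, w].
In Python, from station import observe, snapshot, close_job gives the robot as it stands.
- The arm moves only by the tool jog_arm, never from a script. Its argument "moves" is one flat list of numbers, 5 for each row, row after row: the closure, from -1 (fully open) to 1 (shut), then the shift along the tool's x, y, z normalised to -1 to 1, where 1 is 0.4 m, then the turn about the tool's z normalised to -1 to 1, where 1 is pi rad. A call has exactly 10 rows; each row shifts and turns the commanded pose from where the row before left it, along the tool's axes as they then stand; what a row does not reach is not made up. A row lasts 1/10 s, in which the tool goes at most 50 mm and 8.59 degrees, less where a joint would pass 70% of its speed; a pose out of reach is approached as far as the arm can. A call with a number of a shift or a turn outside -1 to 1 is refused whole. A call with a gripper value outside its range is refused whole. The fingers move at their own pace and stop on an object; "newtons" is the grip in N (left out, the last holds). Time passes only in rows, so rows that do not move let the fingers close, or fill a call up. It gives the time, the measured TCP pose, the force, the opening and the grip force at its end, in the units of the state.
- observe(): the state, without advancing time (a new reading comes with each control period).
- snapshot(name): name is "scene" or "top"; returns a dict with "frame" (400x640x3 uint8, red, green, blue), "fovy" (degrees; the focal length in pixels is half the picture's height over the tangent of half this angle, whatever the lens; pixels are square), "cx", "cy" (the principal point, pixels), "R" (3x3) and "t" (3): a world point X has camera coordinates R X + t. Camera axes: x right, y down, z forward; pixel columns grow to the right and rows downward; lengths in m; the calibration is good to about 2 mm. A picture is of the moment at which its call begins. There is no depth.
- close_job(): hands the job in; it is judged then, once.
The state is a dict: "t": time; "q": joint angles; "qvel": joint speeds; "joint_torque": joint torques, N m; "ee_pos": TCP position; "tool_rot": TCP orientation; "contact_force": force on the tool from outside, world axes, zero at the start; "wrist_torque": the same for the moment, N m; "width": opening from 0.0 (shut) to 1.0 (fully open); "grip_force": force on a finger pad.
Only numpy, scipy, OpenCV 4.12 (cv2) and the standard library are available. Lean on these libraries where they do the work, as an engineer would, in place of code of your own. Each camera call takes 0.05 s, during which the arm holds its last target. There are 200 camera calls.

### The job

Lift the aluminium shoe out of the mould half and set it gently astride the narrow sloped blade of the white work rest, yellow-striped nose downhill. Slide it down until the nose meets the red end stop and press it home there with a light but definite push of the hand (5 to 10 N, for about half a second; never hammer it). Leave it sitting square on the blade and touching the stop, let go, and do not shift the stop or the other things on the bench.

Things in the scene. Friction and masses are not known exactly. Their poses are not given: they have to be found in the camera images.
- shoe: aluminium saddle casting, 80 (x) by 44 (y) mm, 0.2-0.4 kg, z up. Origin: middle of the roof of the open slot along x in its underside (17 mm wide, 24 mm deep, between 13.5 mm skirts). Above the origin a 10 mm top plate, then a central grip rib 46 long (x), 10 thick (y), 34 mm tall (top at 44 mm). The nose is the -x end, at x = -40 mm, with a yellow stripe across the plate.
- shoe_nose (a point): centre of the shoe's nose face at the height of the slot roof: 40 mm from the shoe's origin along the shoe's -x. Axes as the shoe.
- mould: fixed dark steel mould half, 150 (x) by 110 (y) by 46 mm high; origin centre of underside, z up. Its pocket (86 by 50 mm, 34 deep, with a 10 mm wide core ridge loosely filling the shoe's slot) holds the shoe at the start, slot roof at height 36 mm, plate flush with the mould's top, rib standing out; lift straight up. Four 12 mm pins at its top corners.
- blade: fixed steel blade of the white work rest, 12 mm wide (y), 190 mm long (x), top face sloping 30 degrees. Origin: centre of the top face, 130 mm above the bench. x runs uphill along it, z is square to the top face. It stands 40 mm clear of its blue 34 mm wide carrier; the shoe sits with the blade in its slot (2.5 mm play each side), slot roof on the top face.
- stop_face (a point): middle of the uphill face of the red end stop, level with the blade's top face; axes as the blade. The stop (40 mm wide) stands 12 mm above the blade's top face and is clamped somewhere on the lower half of the blade, at a different place each time.
- bearing: bystander: steel bearing ring lying flat, 52 mm across, 15 mm high; leave it alone
- spanner: bystander: steel spanner lying on the bench, about 160 mm long; leave it alone
- roller: bystander: plain steel roller standing on end, 30 mm across, 45 mm high; leave it alone
- oil: bystander: blue plastic oil bottle with red cap, 60 mm across, 170 mm high; leave it alone
- jar: bystander: amber glass jar with black lid, 70 mm across, 80 mm high; leave it alone
- brush: bystander: cleaning brush lying on the bench; leave it alone
- stop: the red end stop itself (14 by 40 by 44 mm block with a black clamp knob); its origin is the same point as stop_face
Things that resemble listed ones, but are neither listed nor needed, are in the scene too. Of the things like the shoe, leave any that is black; of the rest the larger one is meant.

How it is judged:
By the outcome, as a careful person would: the job done as asked, in the order asked, and still so for the second after the job is handed in, with the robot touching nothing.
It also fails if it takes over 53 s, if anything falls off the work surface, if the arm or the gripper's body presses on something with over 40 N, if the wrist force passes 120 N, or if a joint passes its speed limit or range.

## Working session

There is one attempt and no reset: what is moved stays moved. The work goes in short steps, Python scripts to look and compute and a tool call to move; the robot and the scene stay as the last step left them, time stands still between calls to the robot, and variables do not carry over. Pictures are saved under pics/ and viewed, at most 10 in all, crops included, and the job is handed in when it is done.

Besides the shell and the picture viewer there is one more tool, called after "Request:" as name(argument=value, ...) on one line, values as JSON. jog_arm: Moves the arm, as the interface text tells. Scaled input: -1 to 1 covers 0.4 m each way for a shift and pi rad each way for a turn. Its arguments: {"type":"object","properties":{"moves":{"type":"array","items":{"type":"number","minimum":-1,"maximum":1}},"newtons":{"type":"number"}},"required":["moves"]}

```bash
mkdir -p pics; ls
python3 - <<'E'
from station import *
import cv2,json,numpy as np,pickle
o=observe();print(o)
for n in("scene","top"):
    s=snapshot(n);pickle.dump(s,open(n+".pkl","wb"));cv2.imwrite(f"pics/{n}0.png",s["frame"][:,:,::-1])
    print(n,s["fovy"],s["cx"],s["cy"],s["R"],s["t"],-np.array(s["R"]).T@s["t"])
E
```

```text
pics
{'t': 0.0, 'q': array([ 1.08218983e+00,  1.16514744e-01,  1.44227130e+00, -1.07042023e-06,
        1.58397134e+00, -3.78230506e-02]), 'qvel': array([-0.00041359,  0.00062679,  0.00070235, -0.00029357,  0.00224552,
        0.00022187]), 'joint_torque': array([-2.37505619e-04, -7.31988502e+01, -6.32501650e+01, -1.00322814e-04,
        6.29923903e-03,  4.03764318e-05]), 'ee_pos': array([0.29410935, 0.6075785 , 0.40393891]), 'tool_rot': array([ 2.23488163e-01,  9.74706470e-01, -5.62449738e-04, -1.51007260e-04]), 'contact_force': array([ 0.3760765 , -0.89908038, -0.17540624]), 'wrist_torque': array([ 0.00586428, -0.01993979,  0.05811793]), 'grip_force': 0.0, 'width': 1.0031895096362977}
scene 42.91585369311913 318.513115517622 198.72535979119027 [[-0.7310147   0.68235159 -0.0037162 ]
 [ 0.45145868  0.47955718 -0.75246925]
 [-0.51166646 -0.55174379 -0.6586169 ]] [ 0.44315756 -0.21975965  1.81688808] [1.35280779 0.80545477 1.03291768]
top 47.56865385098493 327.5473878368518 204.58448314995815 [[-0.01379125 -0.99976936 -0.01646294]
 [-0.98086822  0.0167243  -0.19395318]
 [ 0.19418378  0.01347312 -0.98087264]] [0.03683321 0.64317111 1.38228025] [0.36295767 0.00744451 1.48119234]
```

View pics/scene0.png

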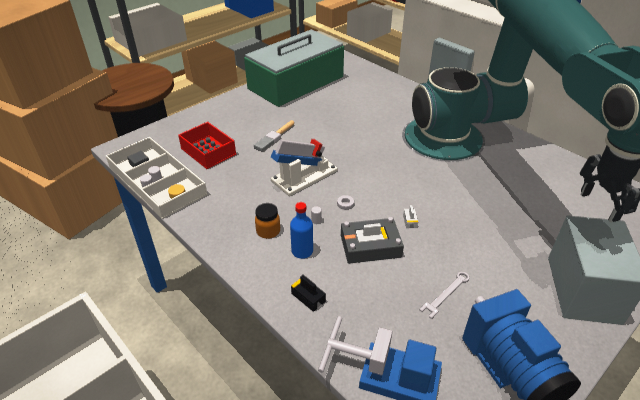

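View pics/top0.png

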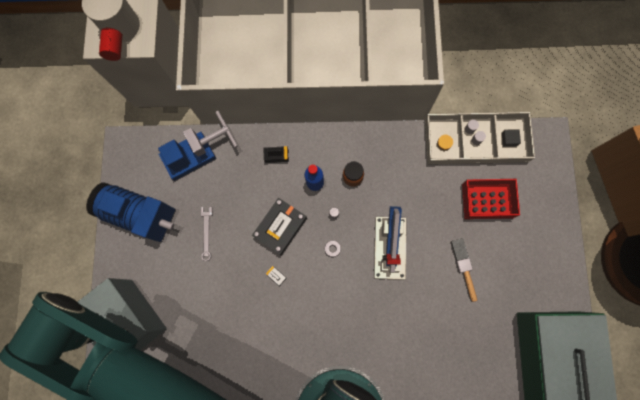

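The top view shows the mould at (280,226), a small decoy shoe at (275,275), a black decoy at (276,155), and the work rest at (392,247) with the red stop at about (393,260). I'll look closer at the mould and the rest.

Run:
```python
import cv2,numpy as np,pickle
t=pickle.load(open("top.pkl","rb"))["frame"][:,:,::-1];s=pickle.load(open("scene.pkl","rb"))["frame"][:,:,::-1]
def c(f,x,y,w,h,k):return cv2.resize(f[y:y+h,x:x+w],None,fx=k,fy=k,interpolation=cv2.INTER_CUBIC)
a=np.hstack([c(t,240,190,80,60,5),c(t,360,200,80,60,5)])
b=np.hstack([c(s,330,205,80,60,5),c(s,262,130,80,60,5)])
cv2.imwrite("pics/crop1.png",np.vstack([a,b]))
```

```text
(no output)
```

View pics/crop1.png

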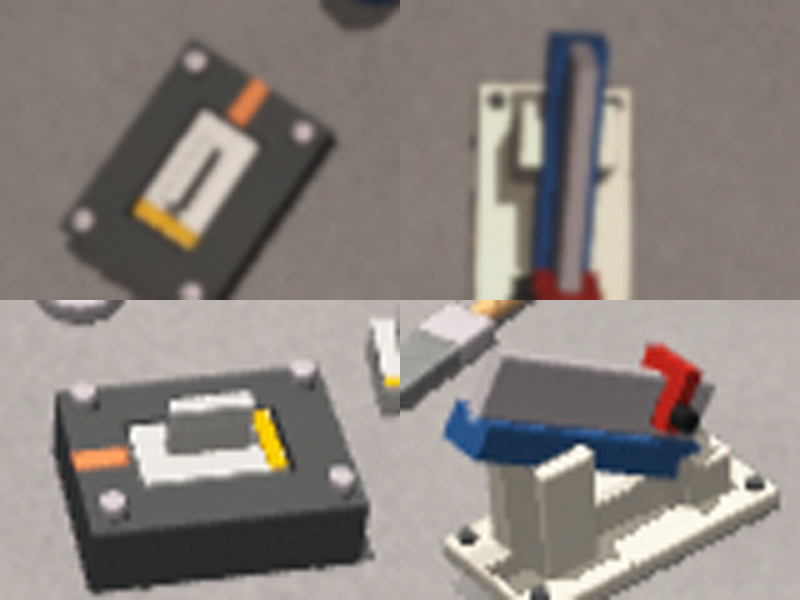

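Crops: shoe plate is white with the yellow nose at lower left (top px ~(273,235)). The blade's grey strip runs from its uphill end near (395,209) down to the red stop at about y=254.

```bash
cat > h.py <<'E'
import cv2,numpy as np,pickle
def K(s):
    f=s["frame"].shape[0]/2/np.tan(np.radians(s["fovy"])/2); return f
def ray(s,px):
    px=np.atleast_2d(px).astype(float);f=K(s);R=np.array(s["R"])
    d=np.c_[(px[:,0]-s["cx"])/f,(px[:,1]-s["cy"])/f,np.ones(len(px))]@R
    return -R.T@np.array(s["t"]),d
def onz(s,px,z):
    c,d=ray(s,px);return c+d*((z-c[2])/d[:,2])[:,None]
def proj(s,X):
    p=np.atleast_2d(X)@np.array(s["R"]).T+s["t"];return p[:,:2]/p[:,2:]*K(s)+[s["cx"],s["cy"]]
def load(n):return pickle.load(open(n+".pkl","rb"))
def tri(s1,p1,s2,p2):
    A=[];b=[]
    for s,p in((s1,p1),(s2,p2)):
        c,d=ray(s,p);d=d[0]/np.linalg.norm(d[0]);M=np.eye(3)-np.outer(d,d);A.append(M);b.append(M@c)
    X,r,_,_=np.linalg.lstsq(np.vstack(A),np.hstack(b),rcond=None);return X,np.sqrt(r)
E
python3 - <<'E'
from h import *
t=load("top");s=load("scene");np.set_printoptions(precision=4,suppress=True)
f=t["frame"].astype(int)
# shoe plate from the top
hsv=cv2.cvtColor(t["frame"],cv2.COLOR_RGB2HSV)
m=((f.min(2)>150)|((hsv[...,0]>18)&(hsv[...,0]<32)&(hsv[...,1]>130))).astype(np.uint8)
roi=np.zeros_like(m);roi[208:242,262:294]=1
cs,_=cv2.findContours(m*roi,cv2.RETR_EXTERNAL,cv2.CHAIN_APPROX_NONE);c=max(cs,key=cv2.contourArea)
P=onz(t,c[:,0,:],.046)[:,:2]
r=cv2.minAreaRect((P*1000).astype(np.float32));print("plate",r)
ym=((hsv[...,0]>18)&(hsv[...,0]<32)&(hsv[...,1]>130)&(roi>0));yy,xx=np.nonzero(ym)
print("yellow",len(xx),onz(t,[xx.mean(),yy.mean()],.046))
# mould outline
dk=((f.max(2)<90)).astype(np.uint8);roi[:]=0;roi[190:262,245:315]=1
pins=((f.min(2)>120)&(f.max(2)-f.min(2)<30)).astype(np.uint8)*0
cs,_=cv2.findContours(dk*roi,cv2.RETR_EXTERNAL,cv2.CHAIN_APPROX_NONE);c=max(cs,key=cv2.contourArea)
print("mould",cv2.minAreaRect((onz(t,c[:,0,:],.046)[:,:2]*1000).astype(np.float32)))
# blade rows, top view
for y in range(206,262,4):print(y,[tuple(int(v) for v in f[y,x]) for x in range(386,403)])
E
```

```text
plate ((581.5303955078125, 184.72079467773438), (43.95026779174805, 79.59707641601562), 57.41218948364258)
yellow 45 [[0.5527 0.2036 0.046 ]]
mould ((575.543212890625, 184.08909606933594), (116.28450775146484, 155.94320678710938), 55.32984161376953)
206 [(134, 123, 118), (133, 124, 118), (129, 121, 116), (111, 106, 108), (88, 88, 98), (82, 85, 97), (87, 89, 99), (88, 91, 100), (88, 90, 99), (88, 90, 99), (88, 90, 99), (92, 93, 102), (97, 96, 102), (99, 98, 103), (107, 103, 106), (124, 115, 113), (131, 121, 116)]
210 [(135, 125, 118), (132, 122, 116), (121, 113, 108), (76, 77, 83), (44, 57, 82), (38, 57, 93), (39, 59, 95), (51, 63, 89), (84, 80, 86), (113, 103, 101), (118, 108, 105), (112, 104, 105), (84, 87, 101), (52, 68, 98), (46, 64, 98), (76, 85, 105), (119, 113, 115)]
214 [(135, 125, 117), (130, 121, 115), (112, 104, 101), (64, 65, 76), (41, 57, 89), (40, 60, 97), (38, 56, 88), (43, 50, 67), (67, 63, 64), (103, 94, 92), (131, 119, 117), (139, 126, 124), (132, 121, 123), (103, 102, 116), (74, 83, 107), (99, 101, 111), (125, 118, 114)]
218 [(150, 140, 127), (140, 132, 120), (101, 
[... 2235 characters left out ...]
 124, 120), (146, 134, 130), (138, 128, 129), (103, 106, 118), (99, 108, 124), (171, 172, 166), (214, 209, 191), (222, 215, 194), (224, 216, 195), (224, 215, 194)]
254 [(81, 56, 54), (95, 39, 45), (103, 39, 46), (97, 36, 40), (81, 41, 42), (82, 66, 65), (118, 106, 104), (142, 130, 127), (146, 132, 130), (139, 123, 122), (110, 83, 88), (112, 72, 76), (157, 118, 106), (189, 161, 142), (215, 202, 181), (223, 214, 192), (224, 214, 193)]
258 [(59, 34, 32), (96, 32, 28), (111, 32, 28), (114, 33, 28), (116, 33, 30), (118, 46, 41), (128, 73, 70), (133, 85, 82), (135, 88, 85), (131, 79, 75), (124, 52, 48), (120, 36, 31), (119, 35, 31), (137, 73, 63), (184, 151, 133), (216, 201, 180), (223, 213, 191)]
```

```bash
cat > blade.py <<'E'
from h import *
from scipy.optimize import least_squares
def cross(v,level):
    i=np.nonzero((v[:-1]-level)*(v[1:]-level)<=0)[0];return i+(level-v[i])/(v[i+1]-v[i])
t=load("top");s=load("scene");np.set_printoptions(precision=4,suppress=True)
f=t["frame"].astype(float)
rows=np.arange(214,251);L=[];Rr=[]
for y in rows:
    p=388+np.argmax(f[y,388:400,0]-f[y,388:400,2]*.0 - 1e3*(f[y,388:400,0]>160)) if 0 else int(round(397-(y-214)*.085))
    g=f[y,:,0]; x=p
    while g[x]>97:x-=1
    L.append(x+(97-g[x])/(g[x+1]-g[x]))
    d=f[y,:,0]-f[y,:,2];x=p
    while d[x]>-8:x+=1
    Rr.append(x-1+(d[x-1]+8)/(d[x-1]-d[x]))
L=np.array(L);Rr=np.array(Rr);print("width px",(Rr-L).mean(),(Rr-L).std())
c=(L+Rr)/2;pl=np.polyfit(rows,c,1);print("fit",pl,np.std(c-np.polyval(pl,rows)))
col=lambda y:np.polyval(pl,y)
for y in range(202,216):print(y,[int(v) for v in f[y,int(round(col(y)))]],end=" ")
print()
for y in range(250,266):print(y,[int(v) for v in f[y,int(round(col(y)))]],end=" ")
E
python3 blade.py
python3 - <<'E'
from h import *
s=load("scene")["frame"]
t=s[128:192,262:342,::-1]
cv2.imwrite("pics/crop2.png",cv2.resize(t,None,fx=9,fy=9,interpolation=cv2.INTER_NEAREST))
E
```

```text
width px 4.029780735957862 0.10046904572125692
fit [ -0.0813 414.1953] 0.06670446090083489
202 [131, 121, 115] 203 [130, 120, 115] 204 [130, 119, 114] 205 [124, 116, 113] 206 [92, 93, 102] 207 [58, 68, 89] 208 [65, 72, 90] 209 [98, 95, 101] 210 [112, 104, 105] 211 [117, 107, 105] 212 [119, 109, 106] 213 [127, 115, 113] 214 [139, 126, 124] 215 [143, 129, 128] 
250 [146, 134, 130] 251 [145, 132, 129] 252 [146, 133, 130] 253 [146, 134, 131] 254 [146, 132, 130] 255 [141, 129, 127] 256 [144, 131, 129] 257 [144, 122, 121] 258 [133, 85, 82] 259 [133, 49, 45] 260 [151, 38, 33] 261 [149, 37, 31] 262 [144, 35, 30] 263 [134, 41, 37] 264 [109, 70, 67] 265 [132, 118, 115]
```

View pics/crop2.png

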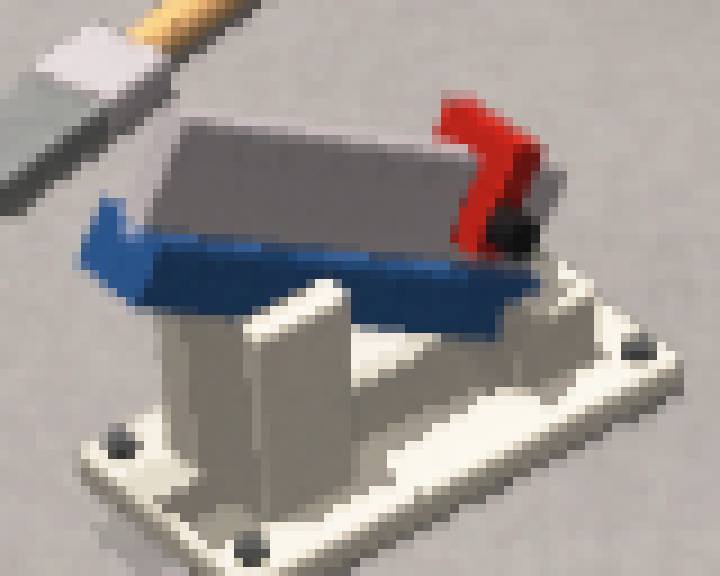

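Scene crop: the blade's near uphill top corner is at about (282,141), and its near top edge meets the red stop at about (315,145.5). The uphill end is on the image left and the knob is on the +y side.

```bash
cat >> blade.py <<'E'
print()
def B(p,l,w=0,h=0):
    c,sn=np.cos(p[2]),np.sin(p[2]);k=np.radians(30)
    ex=np.array([c*np.cos(k),sn*np.cos(k),np.sin(k)]);ey=np.array([-sn,c,0]);ez=np.cross(ex,ey)
    return np.array([p[0],p[1],.130])+l*ex+w*ey+h*ez
def top(p):
    a=proj(t,B(p,.095))[0];b=proj(t,B(p,p[3]))[0]
    return [a[0]-col(213),a[1]-213,b[0]-col(258),b[1]-258]
r=least_squares(top,[.55,-.1,0,-.05],x_scale=[.1,.1,.1,.1]);p=r.x
print("top only: o,yaw deg,s_stop",p[:2],np.degrees(p[2]),p[3],"stop_face",B(p,p[3]),"res",r.fun)
for n,X in(("near uphill corner (282,141)",B(p,.095,.006)),("near edge at stop(315,145.5)",B(p,p[3],.006)),("low end near (324,147)",B(p,-.095,.006)),("stop uphill top near",B(p,p[3],.02,.012)),("far",B(p,p[3],-.02,.012))):print(n,proj(s,X),proj(t,X))
E
python3 blade.py | tail -7
python3 - <<'E'
from h import *
s=load("scene");t=load("top")
c=np.array([.5815,.1847]);a=np.radians(-32.9);R=np.array([[np.cos(a),-np.sin(a)],[np.sin(a),np.cos(a)]])
def m(s,y0,y1,x0,x1):
    hsv=cv2.cvtColor(s["frame"],cv2.COLOR_RGB2HSV);q=(hsv[...,0]>18)&(hsv[...,0]<32)&(hsv[...,1]>130)
    yy,xx=np.nonzero(q[y0:y1,x0:x1]);return [xx.mean()+x0,yy.mean()+y0]
p1=m(t,208,242,262,294);p2=m(s,220,245,375,395);print(p1,p2,tri(t,p1,s,p2))
print("rib top ends predicted in scene",[proj(s,[*(c+R@[u,0]),.08]) for u in(-.023,.023)])
E
```

```text
250 [146, 134, 130] 251 [145, 132, 129] 252 [146, 133, 130] 253 [146, 134, 131] 254 [146, 132, 130] 255 [141, 129, 127] 256 [144, 131, 129] 257 [144, 122, 121] 258 [133, 85, 82] 259 [133, 49, 45] 260 [151, 38, 33] 261 [149, 37, 31] 262 [144, 35, 30] 263 [134, 41, 37] 264 [109, 70, 67] 265 [132, 118, 115] 
top only: o,yaw deg,s_stop [ 0.5105 -0.1716] -3.125425617732404 -0.0492671182656178 stop_face [ 0.4679 -0.1693  0.1054] res [-0.  0. -0. -0.]
near uphill corner (282,141) [[281.9672 141.6439]] [[394.8114 212.9233]]
near edge at stop(315,145.5) [[315.0306 145.8765]] [[391.2237 257.9211]]
low end near (324,147) [[324.6019 147.1018]] [[390.1369 271.552 ]]
stop uphill top near [[319.3497 144.4096]] [[386.9232 259.4753]]
far [[311.2239 138.8231]] [[400.342  260.0067]]
[np.float64(272.64444444444445), np.float64(234.53333333333333)] [np.float64(383.5217391304348), np.float64(232.76086956521738)] (array([0.55278332, 0.20361513, 0.04565554]), array([4.77170363e-05]))
rib top ends predicted in scene [array([[380.43427246, 224.17622375]]), array([[363.78606627, 226.32588813]])]
```

```bash
cat > go.py <<'E'
import sys,numpy as np
from station import observe
from scipy.spatial.transform import Rotation as Ro
o=observe();R=Ro.from_quat(o["tool_rot"])
g=o["ee_pos"]+R.apply([0,0,.155]);X=R.as_matrix()
print("t",o["t"],"grasp",g.round(4),"yawx",np.degrees(np.arctan2(X[1,0],X[0,0])).round(2),"z",X[:,2].round(4),"F",o["contact_force"].round(2),"M",o["wrist_torque"].round(2),"w",o["width"],"gf",o["grip_force"])
if len(sys.argv)>4:
    x,y,z,yaw=map(float,sys.argv[1:5])
    d=yaw-np.degrees(np.arctan2(X[1,0],X[0,0]));d=(d+180)%360-180
    v=np.array([x,y,z])-g
    a=np.radians(yaw);T=np.array([[np.cos(a),np.sin(a),0],[np.sin(a),-np.cos(a),0],[0,0,-1]])
    print("turn norm",-d/180,"then shift norm",(T.T@v)/.4)
E
echo
```

```text
(no output)
```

Request:
jog_arm(moves=[-1,-0.05,-0.02,0,0.02,-1,-0.09,-0.04,0,0.019,-1,-0.1,-0.045,0,0,-1,-0.1,-0.045,0,0,-1,-0.1,-0.045,0,0,-1,-0.1,-0.045,0,0,-1,-0.1,-0.045,0,0,-1,-0.1,-0.045,0,0,-1,-0.1,-0.045,0,0,-1,-0.1,-0.045,0,0], newtons=40)

```text
t: 1.1
ee_pos: [0.5235, 0.2638, 0.4045]
tool_rot: [0.283, 0.959, -0.0, -0.0]
contact_force: [0.8, 0.5, -1.1]
width: 1.003
grip_force: 0.0
```

```bash
python3 go.py .5815 .1847 .072 147.1
```

```text
t 1.1 grasp [0.5234 0.2638 0.2495] yawx 147.15 z [-2.e-04 -1.e-04 -1.e+00] F [ 0.84  0.49 -1.07] M [ 0.03 -0.02 -0.02] w 1.0031480294695525 gf 0.0
turn norm 0.0002867799518325695 then shift norm [-0.2292832  -0.08710125  0.44376764]
```

Request:
jog_arm(moves=[-1,-0.08,-0.03,0.03,0,-1,-0.07,-0.025,0.05,0,-1,-0.04,-0.02,0.07,0,-1,-0.02,-0.01,0.06,0,-1,0,0,0.05,0,-1,0,0,0.03,0,-1,0,0,0.01,0,-1,0,0,0,0,-1,0,0,0,0,-1,0,0,0,0])

```text
t: 2.1
ee_pos: [0.575, 0.1916, 0.2858]
tool_rot: [0.283, 0.959, 0.0, 0.001]
contact_force: [0.7, 0.5, 0.4]
width: 1.001
grip_force: 0.0
```

```bash
python3 go.py .5815 .1847 .072 147.1
python3 - <<'E'
from station import snapshot
import pickle
import cv2
for n in("scene","top"):
    s=snapshot(n);pickle.dump(s,open(n+"1.pkl","wb"))
    if n=="scene":cv2.imwrite("pics/s1.png",cv2.resize(s["frame"][150:300,300:500,::-1],None,fx=4,fy=4))
E
```

```text
t 2.1 grasp [0.5753 0.1916 0.1308] yawx 147.17 z [ 1.4e-03  4.0e-04 -1.0e+00] F [0.68 0.52 0.43] M [-0.03 -0.03 -0.01] w 1.0005313207698592 gf 0.0
turn norm 0.00038941973102958453 then shift norm [-0.02250864 -0.00611014  0.14707489]
```

View pics/s1.png

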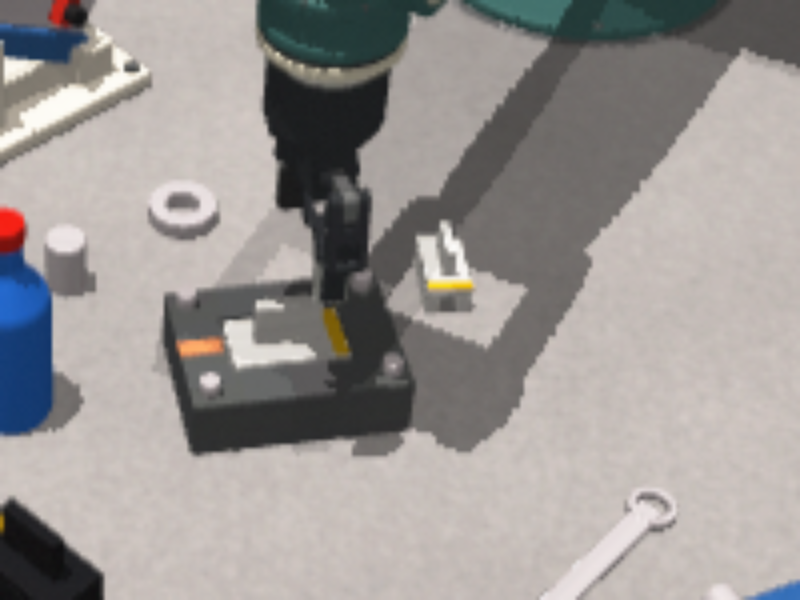

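The open gripper hangs above the mould and clear of its pins, with the shoe in the pocket. I'll shift, descend and close.

Request:
jog_arm(moves=[-1,-0.012,-0.003,0,0,-1,-0.0105,-0.003,0.02,0,-1,0,0,0.04,0,-1,0,0,0.04,0,-1,0,0,0.03,0,-1,0,0,0.015,0,-1,0,0,0.002,0,-1,0,0,0,0,-1,0,0,0,0,-1,0,0,0,0])

```text
t: 3.2
ee_pos: [0.5813, 0.1845, 0.2266]
tool_rot: [0.283, 0.959, 0.0, 0.0]
contact_force: [-0.8, -0.7, -0.2]
width: 1.004
grip_force: 0.0
```

```bash
python3 go.py .5815 .1847 .072 147.1
```

```text
t 3.2 grasp [0.5815 0.1846 0.0716] yawx 147.16 z [ 1.e-03  2.e-04 -1.e+00] F [-0.76 -0.73 -0.21] M [-0.02  0.02 -0.05] w 1.0035531191165312 gf 0.0
turn norm 0.0003082333592672626 then shift norm [ 0.00016696  0.00029857 -0.00104781]
```

Spot on. I'll close on the rib.

Request:
jog_arm(moves=[1,0,0,0,0,1,0,0,0,0,1,0,0,0,0,1,0,0,0,0,1,0,0,0,0,1,0,0,0,0,1,0,0,0,0,1,0,0,0,0,1,0,0,0,0,1,0,0,0,0], newtons=40)

```text
t: 4.2
ee_pos: [0.5812, 0.1845, 0.2259]
tool_rot: [0.283, 0.959, 0.0, -0.0]
contact_force: [0.3, 0.8, -0.0]
width: 0.108
grip_force: 44.8
```

```bash
python3 go.py
```

```text
t 4.2 grasp [0.5812 0.1845 0.0709] yawx 147.15 z [-0.  0. -1.] F [ 0.26  0.82 -0.01] M [0.06 0.   0.01] w 0.10762359811585034 gf 44.792112708091736
```

Request:
jog_arm(moves=[1,0,0,-0.01,0,1,0,0,-0.02,0,1,0,0,-0.03,0,1,0,0,-0.05,0,1,0,0,-0.07,0,1,0,0,-0.07,0,1,0,0,-0.07,0,1,0,0,-0.07,0,1,0,0,-0.06,0,1,0,0,-0.03,0], newtons=40)

```text
t: 5.2
ee_pos: [0.581, 0.1844, 0.4214]
tool_rot: [0.283, 0.959, 0.001, 0.001]
contact_force: [-0.5, 0.4, -2.8]
width: 0.108
grip_force: 44.5
```

```bash
python3 go.py .530 -.1727 .225 176.87
```

```text
t 5.2 grasp [0.5815 0.1846 0.2664] yawx 147.15 z [ 3.4e-03  9.0e-04 -1.0e+00] F [-0.55  0.39 -2.78] M [ 0.01 -0.02  0.01] w 0.10755871166592373 gf 44.48747992515564
turn norm -0.1650852334982948 then shift norm [ 0.07972515 -0.89885758  0.10356009]
```

Request:
jog_arm(moves=[1,0,0,0,-0.02,1,0,0,0,-0.04,1,0,0,0,-0.04,1,0,0,0,-0.04,1,0,-0.02,0,-0.025,1,0,-0.05,0,0,1,0.01,-0.08,0,0,1,0.01,-0.09,0,0,1,0.01,-0.09,0,0,1,0.01,-0.09,0,0])

```text
t: 6.2
ee_pos: [0.5548, 0.0164, 0.4178]
tool_rot: [0.027, 1.0, -0.0, -0.0]
contact_force: [1.3, -0.7, -3.2]
width: 0.109
grip_force: 44.4
```

Request:
jog_arm(moves=[1,0.01,-0.09,0,0,1,0.01,-0.09,0,0,1,0.01,-0.09,0,0,1,0.01,-0.08,0,0,1,0,-0.06,0,0,1,0,-0.04,0,0,1,0,-0.02,0,0,1,0,0,0,0,1,0,0,0,0,1,0,0,0,0])

```text
t: 7.2
ee_pos: [0.5293, -0.1683, 0.4179]
tool_rot: [0.027, 1.0, 0.0, 0.0]
contact_force: [0.8, -0.1, -2.7]
width: 0.112
grip_force: 44.4
```

```bash
python3 go.py .530 -.1727 .225 176.87
```

```text
t 7.2 grasp [ 0.5293 -0.1683  0.2629] yawx 176.91 z [ 1.e-04  1.e-04 -1.e+00] F [ 0.81 -0.06 -2.72] M [ 0.02 -0.   -0.  ] w 0.11246994281374459 gf 44.36294674873352
turn norm 0.00021971498678112765 then shift norm [-0.00244842 -0.01083692  0.09484537]
```

Request:
jog_arm(moves=[1,-0.002,-0.006,0,0,1,0,-0.005,0.01,0,1,0,0,0.02,0,1,0,0,0.02,0,1,0,0,0.02,0,1,0,0,0.015,0,1,0,0,0.01,0,1,0,0,0,0,1,0,0,0,0,1,0,0,0,0])

```text
t: 8.2
ee_pos: [0.5297, -0.1736, 0.3803]
tool_rot: [0.027, 1.0, -0.0, 0.0]
contact_force: [0.1, -0.2, -3.2]
width: 0.106
grip_force: 44.4
```

```bash
python3 go.py .530 -.1727 .1994 176.87
python3 - <<'E'
from station import snapshot
import pickle,cv2,numpy as np
c=[]
for n,(x,y) in(("scene",(255,85)),("top",(350,175))):
    s=snapshot(n);pickle.dump(s,open(n+"2.pkl","wb"));c.append(cv2.resize(s["frame"][y:y+110,x:x+80,::-1],None,fx=5,fy=5,interpolation=cv2.INTER_NEAREST))
cv2.imwrite("pics/s2.png",np.hstack(c))
E
```

```text
t 8.2 grasp [ 0.5298 -0.1737  0.2253] yawx 176.85 z [ 6.e-04 -2.e-04 -1.e+00] F [ 0.14 -0.22 -3.25] M [ 0.01 -0.04  0.04] w 0.10618367681241377 gf 44.407305121421814
turn norm -0.00010823004048350842 then shift norm [-0.00044075  0.00247995  0.06483629]
```

View pics/s2.png

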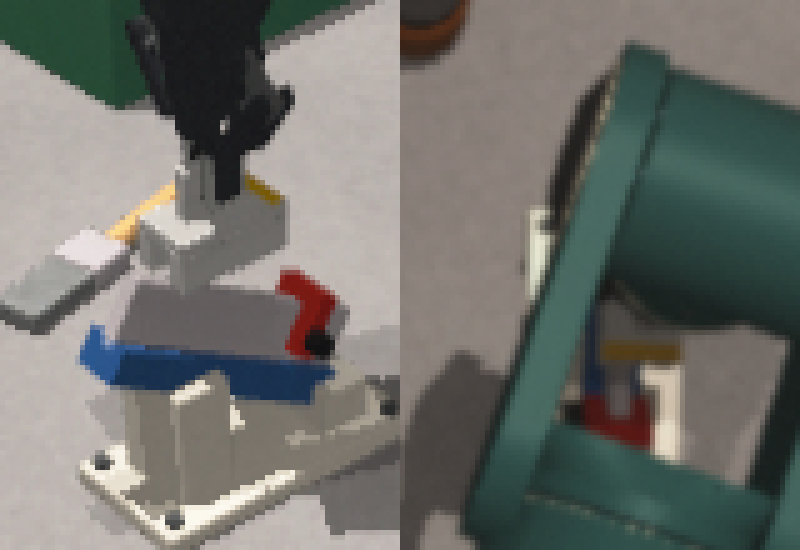

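The shoe hangs level above the blade with its nose downhill. The yellow stripe is visible in the top view at x≈390–406, row 245. I'll compare it with the predicted stripe.

Run:
```python
from h import *
np.set_printoptions(precision=4,suppress=True)
g=np.array([.5298,-.1737,.2253]);a=np.radians(-3.15)
ex=np.array([np.cos(a),np.sin(a),0]);ey=np.array([-np.sin(a),np.cos(a),0])
o=np.array([.5105,-.1716,0])
for n in("top2","scene2"):
    s=load(n);hsv=cv2.cvtColor(s["frame"],cv2.COLOR_RGB2HSV)
    q=(hsv[...,0]>15)&(hsv[...,0]<32)&(hsv[...,1]>110)
    x0,y0,x1,y1=(385,240,412,252) if n=="top2" else (300,116,316,128)
    yy,xx=np.nonzero(q[y0:y1,x0:x1]);print(n,len(xx),xx.min()+x0,xx.max()+x0,yy.min()+y0,yy.max()+y0,"mean",xx.mean()+x0,yy.mean()+y0)
    for u in(-.034,-.040):
        for v in(-.022,.022):print(u,v,proj(s,g+ex*u+ey*v+[0,0,-.025]))
    if n=="top2":
        y=int(round(yy.mean()))+y0;f=s["frame"]
        for r in(244,245,246):print(r,[(x,*f[r,x]) for x in range(388,409)])
        e=onz(s,[[xx.min()+x0-.5,245],[xx.max()+x0+.5,245]],.200);print(e, (e.mean(0)-g)@ey)
print("blade lateral of grasp",((g-o)*[1,1,0])@ey)
```

```text
top2 49 390 405 243 246 mean 397.46938775510205 244.87755102040816
-0.034 -0.022 [[405.7552 245.6991]]
-0.034 0.022 [[390.1103 245.0849]]
-0.04 -0.022 [[405.7385 247.8248]]
-0.04 0.022 [[390.0793 247.2082]]
244 [(388, np.uint8(32), np.uint8(39), np.uint8(49)), (389, np.uint8(53), np.uint8(51), np.uint8(51)), (390, np.uint8(72), np.uint8(62), np.uint8(43)), (391, np.uint8(80), np.uint8(62), np.uint8(31)), (392, np.uint8(82), np.uint8(62), np.uint8(26)), (393, np.uint8(82), np.uint8(61), np.uint8(26)), (394, np.uint8(82), np.uint8(62), np.uint8(28)), (395, np.uint8(82), np.uint8(62), np.uint8(28)), (396, np.uint8(82), np.uint8(62), np.uint8(28)), (397, np.uint8(82), np.uint8(63), np.uint8(29)), (398, np.uint8(82), np.uint8(63), np.uint8(30)), (399, np.uint8(80), np.uint8(61), np.uint8(31)), (400, np.uint8(80), np.uint8(62), np.uint8(32)), (401, np.uint8(80), np.uint8(62), np.uint8(32)), (402, np.uint8(80), np.uint8(61), np.uint8(33)), (403, np.uint8(80), np.uint8(63), np.uint8(34)), (404, np.uint8(81), np.uint8(62), np.uint8(34)), (405, np.uint8(87), np.uint8(70), np.uint8(47)), (406, 
[... 1857 characters left out ...]
(60), np.uint8(27)), (402, np.uint8(80), np.uint8(60), np.uint8(29)), (403, np.uint8(79), np.uint8(59), np.uint8(28)), (404, np.uint8(81), np.uint8(60), np.uint8(27)), (405, np.uint8(87), np.uint8(70), np.uint8(43)), (406, np.uint8(102), np.uint8(89), np.uint8(74)), (407, np.uint8(112), np.uint8(104), np.uint8(96)), (408, np.uint8(116), np.uint8(108), np.uint8(103))]
[[ 0.4974 -0.1482  0.2   ]
 [ 0.4967 -0.1932  0.2   ]] 0.0011866692435255803
scene2 18 304 310 120 125 mean 306.8888888888889 122.72222222222223
-0.034 -0.022 [[301.5116 119.3312]]
-0.034 0.022 [[310.7107 125.4455]]
-0.04 -0.022 [[303.0631 118.6392]]
-0.04 0.022 [[312.2707 124.7302]]
blade lateral of grasp -0.0010362886323359124
```

Request:
jog_arm(moves=[1,0,0,0.006,0,1,0,0,0.01,0,1,0,0,0.012,0,1,0,0,0.012,0,1,0,0,0.01,0,1,0,0,0.006,0,1,0,0,0.004,0,1,0,0,0.002,0,1,0,0,0,0,1,0,0,0,0], newtons=20)

```text
t: 9.3
ee_pos: [0.5297, -0.1736, 0.3553]
tool_rot: [0.027, 1.0, -0.0, 0.0]
contact_force: [0.6, 0.0, -2.5]
width: 0.107
grip_force: 44.5
```

```bash
python3 go.py .530 -.1727 .1994 176.87
python3 - <<'E'
import numpy as np
k=.02;prev=None
for th in np.linspace(0,30,21):
    a=np.radians(th);s=k*th/30
    p=np.array([-.04*np.cos(a)-.035*np.sin(a)-.866*s,-.04*np.sin(a)+.035*np.cos(a)-.5*s])
    if prev is not None:print("norm toolx %.4f z %.4f"%(-(p-prev)[0]/.4,-(p-prev)[1]/.4))
    prev=p
E
```

```text
t 9.3 grasp [ 0.5297 -0.1737  0.2003] yawx 176.85 z [ 2.e-04 -1.e-04 -1.e+00] F [ 0.58  0.04 -2.47] M [ 0.08 -0.04 -0.01] w 0.10700541376732475 gf 44.451563358306885
turn norm -0.00011169432938184324 then shift norm [-0.00062605  0.00243165  0.0022169 ]
norm toolx 0.0044 z 0.0039
norm toolx 0.0044 z 0.0040
norm toolx 0.0043 z 0.0040
norm toolx 0.0042 z 0.0041
norm toolx 0.0041 z 0.0041
norm toolx 0.0041 z 0.0042
norm toolx 0.0040 z 0.0042
norm toolx 0.0039 z 0.0043
norm toolx 0.0038 z 0.0043
norm toolx 0.0037 z 0.0044
norm toolx 0.0037 z 0.0044
norm toolx 0.0036 z 0.0044
norm toolx 0.0035 z 0.0045
norm toolx 0.0034 z 0.0045
norm toolx 0.0033 z 0.0045
norm toolx 0.0032 z 0.0046
norm toolx 0.0031 z 0.0046
norm toolx 0.0031 z 0.0046
norm toolx 0.0030 z 0.0046
norm toolx 0.0029 z 0.0047
```

Request:
jog_arm(moves=[1,0,0,0.003,0,1,0,0,0.003,0,1,0.004,0,0.004,0,1,0.004,0,0.004,0,1,0.004,0,0.004,0,1,0.004,0,0.004,0,1,0.004,0,0.004,0,1,0,0,0,0,1,0,0,0,0,1,0,0,0,0], newtons=20)

```text
t: 10.3
ee_pos: [0.5218, -0.1733, 0.3462]
tool_rot: [0.028, 1.0, -0.0, 0.001]
contact_force: [-1.8, -0.4, 8.5]
width: 0.111
grip_force: 47.1
```

```bash
python3 go.py .5 -.17 .19 176.87
```

```text
t 10.3 grasp [ 0.5221 -0.1734  0.1912] yawx 176.85 z [ 2.4e-03 -9.0e-04 -1.0e+00] F [-1.81 -0.4   8.5 ] M [ 0.05 -0.02 -0.01] w 0.11140123364147723 gf 47.10110127925873
turn norm -0.00012947035106520844 then shift norm [0.05573086 0.00550586 0.00309997]
```

Run:
```python
from station import snapshot
import pickle,cv2
s=snapshot("scene");pickle.dump(s,open("scene3.pkl","wb"));cv2.imwrite("pics/s3.png",cv2.resize(s["frame"][100:180,260:350,::-1],None,fx=7,fy=7,interpolation=cv2.INTER_NEAREST))
```

```text
(no output)
```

View pics/s3.png

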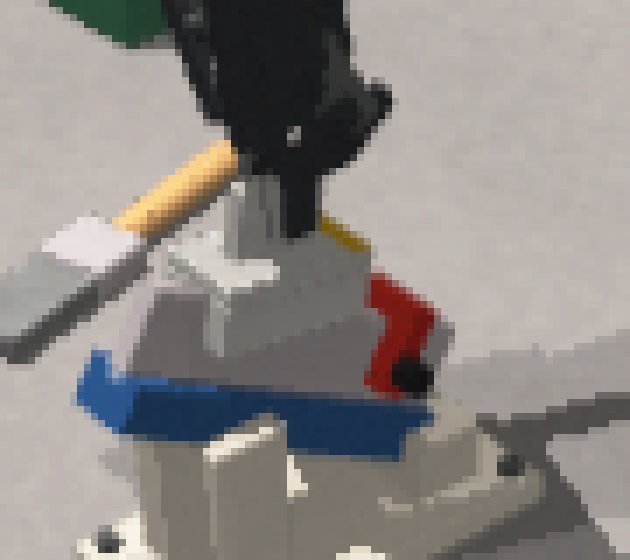

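The shoe's uphill end is astride the blade (near skirt end at crop px ~(220,350)), and the shoe has started to tilt. I'll continue the arc.

Request:
jog_arm(moves=[1,0.004,0,0.004,0,1,0.004,0,0.004,0,1,0.004,0,0.004,0,1,0.004,0,0.004,0,1,0.004,0,0.004,0,1,0.004,0,0.004,0,1,0.004,0,0.004,0,1,0,0,0,0,1,0,0,0,0,1,0,0,0,0])

```text
t: 11.35
ee_pos: [0.5106, -0.1727, 0.335]
tool_rot: [0.028, 1.0, -0.0, 0.001]
contact_force: [-2.1, -0.7, 8.3]
width: 0.104
grip_force: 48.4
```

```bash
python3 go.py .5 -.17 .19 176.87
```

```text
t 11.35 grasp [ 0.5109 -0.1728  0.18  ] yawx 176.85 z [ 2.2e-03 -9.0e-04 -1.0e+00] F [-2.09 -0.66  8.3 ] M [ 0.06  0.   -0.03] w 0.10406998044987587 gf 48.404393792152405
turn norm -0.00013522944138723384 then shift norm [ 0.027702    0.00558368 -0.02503591]
```

Request:
jog_arm(moves=[1,0.003,0,0.004,0,1,0.003,0,0.0045,0,1,0.003,0,0.0045,0,1,0.003,0,0.0045,0,1,0.0028,0,0.0045,0,1,0.0028,0,0.0045,0,1,0.0025,0,0.004,0,1,0,0,0,0,1,0,0,0,0,1,0,0,0,0])

```text
t: 12.35
ee_pos: [0.5027, -0.1723, 0.3229]
tool_rot: [0.028, 1.0, -0.001, 0.001]
contact_force: [-0.7, -0.6, 8.1]
width: 0.108
grip_force: 50.8
```

```bash
python3 go.py .5 -.17 .19 176.87
```

```text
t 12.35 grasp [ 0.5032 -0.1724  0.1679] yawx 176.85 z [ 0.0028 -0.0011 -1.    ] F [-0.73 -0.57  8.15] M [ 0.   -0.41  0.03] w 0.10816754614022674 gf 50.75827896595001
turn norm -0.00012595133923648898 then shift norm [ 0.00821585  0.00563072 -0.05535848]
```

Run:
```python
from station import snapshot
import pickle,cv2
s=snapshot("scene");pickle.dump(s,open("scene4.pkl","wb"));cv2.imwrite("pics/s4.png",cv2.resize(s["frame"][100:180,260:350,::-1],None,fx=7,fy=7,interpolation=cv2.INTER_NEAREST))
```

```text
(no output)
```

View pics/s4.png

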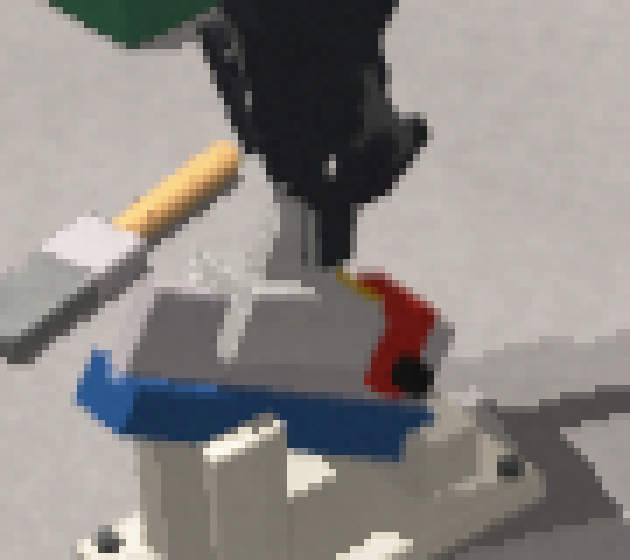

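Shoe underside now runs about parallel to the blade (crop (235,365)→(360,375)). I'll check the nose gap by projection.

```bash
cat >> blade.py <<'E'
print("----")
for sN in(-.049,-.04,-.03,-.02):print("nose s",sN,*[((proj(s,B(p,l,.022,h))[0]-[260,100]+.5)*7).round(0) for l,h in((sN,.010),(sN,-.024),(sN+.08,.010),(sN+.08,-.024))])
E
python3 blade.py | sed -n '/----/,$p'
```

```text
----
nose s -0.049 [420. 320.] [391. 389.] [296. 304.] [266. 375.]
nose s -0.04 [406. 319.] [377. 387.] [281. 302.] [252. 373.]
nose s -0.03 [391. 317.] [362. 385.] [265. 300.] [235. 372.]
nose s -0.02 [376. 315.] [347. 384.] [248. 298.] [219. 370.]
```

Request:
jog_arm(moves=[1,0.002,0,0.0025,0,1,0.002,0,0.0025,0,1,0.002,0,0.002,0,1,0.002,0,0.002,0,1,0.004,0,0.0023,0,1,0.004,0,0.0023,0,1,0.004,0,0.0023,0,1,0,0,0,0,1,0,0,0,0,1,0,0,0,0])

```text
t: 13.4
ee_pos: [0.4947, -0.1718, 0.3166]
tool_rot: [0.027, 1.0, -0.001, 0.001]
contact_force: [-2.0, -0.8, 9.3]
width: 0.108
grip_force: 51.4
```

```bash
python3 go.py .5 -.17 .19 176.87
```

```text
t 13.4 grasp [ 0.4952 -0.172   0.1616] yawx 176.85 z [ 0.0029 -0.0011 -1.    ] F [-2.02 -0.79  9.34] M [-0.02 -0.25  0.  ] w 0.1077371207638568 gf 51.437612771987915
turn norm -0.00011293453999188488 then shift norm [-0.01178658  0.0056169  -0.07090719]
```

Request:
jog_arm(moves=[1,0.003,0,0.0015,0,1,0.003,0,0.0015,0,1,0.003,0,0.0015,0,1,0.003,0,0.0017,0,1,0.003,0,0.0017,0,1,0.002,0,0.0011,0,1,0,0,0,0,1,0,0,0,0,1,0,0,0,0,1,0,0,0,0])

```text
t: 14.4
ee_pos: [0.4879, -0.1714, 0.3127]
tool_rot: [0.027, 1.0, -0.0, 0.001]
contact_force: [-1.3, 0.9, 7.1]
width: 0.108
grip_force: 51.2
```

```bash
python3 go.py .5 -.17 .19 176.87
```

```text
t 14.4 grasp [ 0.4883 -0.1716  0.1577] yawx 176.85 z [ 0.0025 -0.001  -1.    ] F [-1.32  0.95  7.14] M [-0.01 -0.3   0.  ] w 0.10763573889716421 gf 51.238839626312256
turn norm -0.00010060845181306554 then shift norm [-0.02895898  0.00553811 -0.0807132 ]
```

Request:
jog_arm(moves=[1,0.001,0,0.0005,0,1,0.001,0,0.0006,0,1,0.001,0,0.0005,0,1,0.001,0,0.0006,0,1,0.001,0,0.0005,0,1,0.001,0,0.0006,0,1,0.001,0,0.0005,0,1,0,0,0,0,1,0,0,0,0,1,0,0,0,0])

```text
t: 15.4
ee_pos: [0.4852, -0.1713, 0.3112]
tool_rot: [0.027, 1.0, -0.0, 0.001]
contact_force: [0.0, 0.1, 7.1]
width: 0.104
grip_force: 51.2
```

```bash
python3 go.py .5 -.17 .19 176.87
```

```text
t 15.4 grasp [ 0.4856 -0.1714  0.1562] yawx 176.85 z [ 0.0026 -0.001  -1.    ] F [0.02 0.07 7.1 ] M [-0.06 -0.37  0.  ] w 0.10393687127794131 gf 51.156819462776184
turn norm -0.0001177207809405445 then shift norm [-0.03583301  0.00552734 -0.08457396]
```

Request:
jog_arm(moves=[1,0.0008,0,0.0004,0,1,0.0008,0,0.0005,0,1,0.0008,0,0.0004,0,1,0.0008,0,0.0005,0,1,0,0,0,0,1,0,0,0,0,1,0,0,0,0,1,0,0,0,0,1,0,0,0,0,1,0,0,0,0])

```text
t: 16.4
ee_pos: [0.4839, -0.1712, 0.3105]
tool_rot: [0.027, 1.0, -0.0, 0.001]
contact_force: [-1.0, 0.1, 6.8]
width: 0.109
grip_force: 51.1
```

```bash
python3 go.py .5 -.17 .19 176.87
```

```text
t 16.4 grasp [ 0.4843 -0.1714  0.1555] yawx 176.85 z [ 0.0026 -0.001  -1.    ] F [-0.97  0.12  6.8 ] M [-0.06 -0.4  -0.02] w 0.10885848413950364 gf 51.13609850406647
turn norm -0.00010394209761762517 then shift norm [-0.03901046  0.00551627 -0.08636251]
```

Still free (noise ~1 N). I'll continue in the same small steps.

Request:
jog_arm(moves=[1,0.0008,0,0.0004,0,1,0.0008,0,0.0005,0,1,0.0008,0,0.0004,0,1,0.0008,0,0.0005,0,1,0,0,0,0,1,0,0,0,0,1,0,0,0,0,1,0,0,0,0,1,0,0,0,0,1,0,0,0,0])

```text
t: 17.4
ee_pos: [0.4828, -0.1711, 0.3099]
tool_rot: [0.028, 1.0, -0.0, 0.002]
contact_force: [4.9, 0.7, 6.0]
width: 0.109
grip_force: 50.9
```

```bash
python3 go.py .5 -.17 .19 176.87
```

```text
t 17.4 grasp [ 0.4834 -0.1713  0.1549] yawx 176.85 z [ 0.0039 -0.0011 -1.    ] F [4.86 0.67 5.96] M [-0.01 -1.11 -0.09] w 0.10918034764248218 gf 50.938096046447754
turn norm -0.00013047167038090872 then shift norm [-0.04117695  0.0055527  -0.08765802]
```

Request:
jog_arm(moves=[1,0.0003,0,0.0001,0,1,0,0,0,0,1,0,0,0,0,1,0,0,0,0,1,0,0,0,0,1,0,0,0,0,1,0,0,0,0,1,0,0,0,0,1,0,0,0,0,1,0,0,0,0])

```text
t: 18.4
ee_pos: [0.4828, -0.1711, 0.3099]
tool_rot: [0.027, 1.0, -0.001, 0.002]
contact_force: [5.6, -0.8, 5.5]
width: 0.106
grip_force: 50.9
```

```bash
python3 go.py .5 -.17 .19 176.87
```

```text
t 18.4 grasp [ 0.4834 -0.1713  0.1549] yawx 176.85 z [ 0.0041 -0.0011 -1.    ] F [ 5.56 -0.81  5.5 ] M [ 0.02 -1.25 -0.08] w 0.10612332021967048 gf 50.87304890155792
turn norm -0.00010574923293233951 then shift norm [-0.04121029  0.00549644 -0.0876858 ]
```

Hand push is about 7.5 N along the slope and steady, which puts the nose load at about 7–9 N, held for over 1 s. I'll release gently.

Request:
jog_arm(moves=[1,-0.0004,0,-0.0003,0,1,-0.0003,0,-0.0003,0,0.74,0,0,0,0,0.68,0,0,0,0,0.6,0,0,0,0,0.5,0,0,0,0,0.4,0,0,0,0,0.3,0,0,0,0,0.2,0,0,0,0,0.2,0,0,0,0])

```text
t: 19.4
ee_pos: [0.4825, -0.171, 0.3086]
tool_rot: [0.027, 1.0, 0.0, -0.0]
contact_force: [-0.2, -0.7, 0.2]
width: 0.399
grip_force: 0.0
```

```bash
python3 go.py .5 -.17 .19 176.87
```

```text
t 19.4 grasp [ 0.4825 -0.171   0.1536] yawx 176.85 z [-0.  0. -1.] F [-0.23 -0.7   0.24] M [-0.04  0.   -0.04] w 0.39923682087490747 gf 0.0
turn norm -0.00010725302903832952 then shift norm [-0.04365234  0.00495237 -0.09107893]
```

Free, no contact. I'll lift straight up and clear.

Request:
jog_arm(moves=[0.2,0,0,-0.01,0,0.2,0,0,-0.03,0,0.2,0,0,-0.05,0,0.2,0,0,-0.07,0,0.2,0,0,-0.08,0,0.2,0,0,-0.08,0,0.2,0,0.05,-0.06,0,0.2,0,0.08,0,0,0.2,0,0.1,0,0,0.2,0,0.1,0,0])

```text
t: 20.4
ee_pos: [0.4893, -0.038, 0.462]
tool_rot: [0.028, 1.0, -0.0, 0.001]
contact_force: [0.5, -0.1, -0.0]
width: 0.401
grip_force: 0.0
```

Request:
jog_arm(moves=[0.2,0,0.1,0,0,0.2,0,0.1,0,0,0.2,0,0.1,0,0,0.2,0,0.1,0,0,0.2,0,0.08,0,0,0.2,0,0.04,0,0,0.2,0,0,0,0,0.2,0,0,0,0,0.2,0,0,0,0,0.2,0,0,0,0])

```text
t: 21.4
ee_pos: [0.5012, 0.1674, 0.4608]
tool_rot: [0.028, 1.0, -0.0, 0.0]
contact_force: [0.2, 0.7, 0.3]
width: 0.4
grip_force: 0.0
```

Run:
```python
from station import snapshot
import pickle,cv2,numpy as np
c=[]
for n,(x,y) in(("scene",(262,105)),("top",(355,195))):
    s=snapshot(n);pickle.dump(s,open(n+"5.pkl","wb"));c.append(cv2.resize(s["frame"][y:y+85,x:x+80,::-1],None,fx=5,fy=5,interpolation=cv2.INTER_NEAREST))
cv2.imwrite("pics/s5.png",np.hstack(c))
```

```text
(no output)
```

View pics/s5.png

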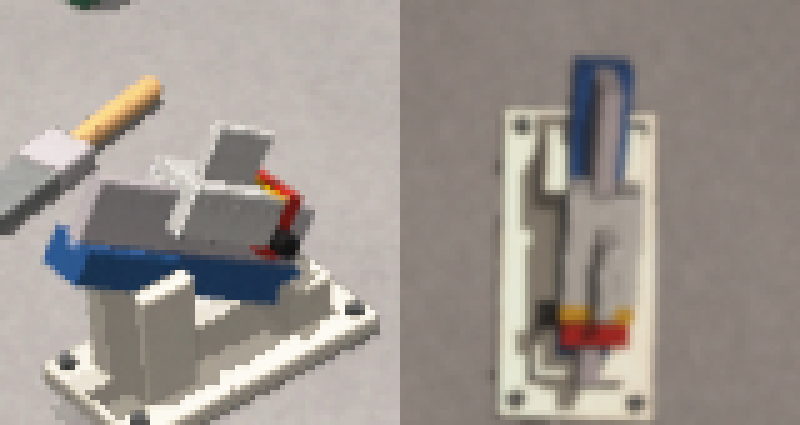

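The shoe sits on the blade with its yellow nose against the red stop (top px rows ~258–260), and the stop looks unmoved. One quick numeric check of squareness.

```bash
cat >> blade.py <<'E'
print("====")
t5=load("top5");F=t5["frame"].astype(int)
hs=cv2.cvtColor(t5["frame"],cv2.COLOR_RGB2HSV)
m=(hs[...,0]>15)&(hs[...,0]<32)&(hs[...,1]>110);m[:250]=0;m[265:]=0;m[:,:380]=0;m[:,410:]=0
yy,xx=np.nonzero(m);print("yellow",xx.min(),xx.max(),yy.min(),yy.max(),xx.mean(),yy.mean())
rd=((hs[...,0]<8)|(hs[...,0]>172))&(hs[...,1]>130);rd[:250]=0;rd[275:]=0;rd[:,:380]=0;rd[:,410:]=0
yy,xx=np.nonzero(rd);print("red",xx.min(),xx.max(),yy.min(),yy.max(),xx.mean(),yy.mean())
for w in(.022,-.022):
    print("edge",w,[proj(t,B(p,p[3]+l,w,.01))[0].round(1) for l in(0,.04,.08)])
for r in(236,242,248,254):print(r,[int(v) for v in F[r,385:406,0]],[int(v) for v in F[r,385:406,2]])
E
python3 blade.py | sed -n '/====/,$p'
```

```text
====
yellow 386 401 256 259 392.35483870967744 257.3225806451613
red 387 399 260 264 392.9056603773585 261.54716981132077
edge 0.022 [array([386.2, 259.2]), array([387.1, 246.9]), array([388.1, 234.4])]
edge -0.022 [array([400.9, 259.7]), array([402. , 247.5]), array([403.1, 235. ])]
236 [88, 79, 65, 97, 156, 168, 166, 165, 164, 163, 163, 165, 165, 167, 169, 171, 171, 172, 192, 219, 211] [72, 67, 61, 88, 140, 150, 147, 146, 146, 145, 146, 147, 147, 150, 152, 155, 155, 155, 170, 190, 179]
242 [116, 94, 81, 116, 154, 164, 164, 166, 151, 116, 128, 135, 139, 151, 163, 169, 170, 175, 195, 221, 213] [95, 78, 73, 104, 137, 148, 148, 148, 134, 103, 113, 120, 124, 135, 145, 151, 151, 155, 168, 191, 183]
248 [115, 86, 98, 154, 166, 164, 157, 129, 96, 93, 134, 157, 165, 169, 170, 170, 175, 195, 223, 228, 214] [96, 74, 87, 138, 148, 147, 139, 114, 85, 83, 120, 140, 147, 150, 151, 152, 156, 172, 194, 200, 189]
254 [103, 86, 117, 154, 162, 163, 155, 114, 83, 98, 146, 162, 166, 164, 168, 170, 179, 203, 225, 227, 211] [85, 75, 103, 136, 144, 145, 137, 101, 73, 86, 129, 145, 148, 148, 151, 152, 159, 175, 195, 198, 183]
```

Edges match a square, fully seated shoe to within half a pixel. Handing in.

```bash
python3 -c "
from station import close_job
print(close_job())"
```

```text
the job is handed in; nothing more can be done
None
```

The shoe sits square astride the blade with its nose against the red stop, pressed home at an estimated 7–9 N (from the wrist-force reading) for over a second and released, and the job was handed in after about 21 s.

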